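# Lock a socket case's foot in its raked stand and draw off its tight lid

### The arm

A 6-joint arm with a two-finger parallel gripper is mounted at the origin on the work surface. World frame = base frame: x ahead of the robot, y to its left, z up, the work surface at z = 0. Lengths are in mm, angles in rad, forces in N, time in s.
With the tool pointing down it reaches from about 350 to 775 mm from the base axis. Payload 7.3 kg.
Tool frame: the origin (TCP) lies on the mounting face of the last link; the fingertips stand 178 mm ahead of it and the grasp point (between the pads) lies 159 mm ahead of it; z points along the fingers, y is the line along which they close (so a half turn about z gives the same grasp; the last joint's range is limited). The gripper opens to 92 mm and grips with 3 to 60 N. Pads are 19 mm wide; open, the fingers measure 130 mm over their backs; the gripper's body (75 mm by 190 mm) begins 47 mm behind the grasp point.
Start: joints at [1.095, 0.342, 1.524, -0, 1.275, -0.146], TCP at [170.002, 496.716, 404.741] pointing down, gripper open.
Joint ranges: [-2.53, 2.53], [-0.77, 2.02], [0.04, 2.7], [-1, 4.14], [0.28, 2.66], [-3.11, 3.11]. Speed limits (rad/s): [2.57, 2.57, 3.14, 3.14, 3.14, 3.14].

### API

Orientations are given as [roll, pitch, yaw] about the fixed x, y, z axes, in that order (R = Rz(yaw) Ry(pitch) Rx(roll)).
In Python, from plant import bot gives the robot as it stands.
- The arm moves only by the shell command python3 shift.py 'ROWS'. ROWS is a JSON list of rows, 1 to 5 of them, each of 5 numbers: the finger opening in mm, then dx, dy, dz in mm, then a turn about the tool's z in rad; each row is the pose to reach, as a shift and turn from the pose commanded when the command began, along the tool's axes at that moment; what a row does not reach only later rows make up. A row lasts 1/8 s, in which the tool goes at most 62.5 mm and 0.188 rad, less where a joint would pass 70% of its speed; a pose out of reach is approached as far as the arm can. The fingers move at their own pace and stop on an object; the grip force is fixed at half the most. Time passes only in rows, so rows that do not move let the fingers close. It prints the time, the measured TCP pose, the force, the opening and the grip force at its end.
- bot.get_obs(): the state, without advancing time (a new reading comes with each control period).
- bot.capture(name): name is "side" or "top"; returns a dict with "color" (400x640x3 uint8, red, green, blue), "K" (3x3 intrinsics, pixels), "R" (3x3) and "t" (3): a world point X has camera coordinates R X + t. Camera axes: x right, y down, z forward; pixel columns grow to the right and rows downward; lengths in mm; the calibration is good to about 2 mm. A picture is of the moment at which its call begins. There is no depth.
- bot.close_job(): hands the job in; it is judged then, once.
The state is a dict: "time": time; "joint_positions": joint angles; "dq": joint speeds; "tau": joint torques, N m; "tool_pos": TCP position; "tcp_rot": TCP orientation; "contact_force": force on the tool from outside, world axes, zero at the start; "moment": the same for the moment, N m; "grip_width": finger opening in mm; "finger_force": force on a finger pad.
Only numpy, scipy, OpenCV 4.12 (cv2) and the standard library are available. Lean on these libraries where they do the work, as an engineer would, in place of code of your own. Each camera call takes 0.05 s, during which the arm holds its last target. There are 200 camera calls.

### The job

Open the orange-lidded socket case in the leaning stand. The lid is deep and so tight that it would lift the whole case, so first slide the red-knobbed fork fully home over the case's foot to hold it down; then draw the lid straight off along the case's own lean and stand it, mouth down, in the middle of the blue coaster. Set it down rather than drop it, leave the base held in the stand under the fork, and do not disturb the loose hardware or the drawer unit.

Things in the scene. Friction and masses are not known exactly. Their poses are not given: they have to be found in the camera images.
- stand: Grey sheet-steel stand fixed to the shelf, 196 wide, 144 deep, 72 high. Origin on the shelf under the centre of the case's pocket: x to its back, y to the knob side, z up. Pocket centre on the seat is 40 above the origin; seat leans 25 deg towards -x. Seat axes: a = up the slope (x and up), b = y, c = seat normal (25 deg off vertical, to -x). Rails and curbs up to 16 high along c.
- case_base: Case bottom with sockets, loose in the stand (2 mm play), 0.29-0.43 kg. Origin: centre of foot underside, on the seat centre; x, y, z along the stand's a, b, c. Steel foot 74 x 92 x 6, black plinth 46 x 84 to z 24, collar 37 x 75 to z 84 under the lid. Sprung bumps grip the lid: 8-12 N to draw it off over 55 mm; without the fork the base rises with it, with it only 3 mm.
- case_lid: Orange lid, box open below: outside 46 (x) x 84 (y) x 68 high, inner depth 64, 0.08 kg. Origin: centre of its mouth; z to its closed top (z = 68). On the case its mouth is 24 above the case_base origin, axes parallel to case_base's. Clear of the collar after 60 of travel along case z. Grip across its 46 mm.
- keeper (a joint): Steel fork sliding in the stand's rails, m: 0 = drawn clear of the foot, grows as it slides to -b over the foot; stop at 0.074 = home, its two prongs lying over the foot's long edges beside the lid. Starts at 0 to 0.014; stays where left; about 2 N slides it.
- keeper_knob (a point): Holding point on the fork's red knob, a round post 14 in diameter parallel to c, its top 52 above the seat; this point is 44 above the seat, on the line a = 0, at b = 152 from the pocket centre with the fork drawn clear and b = 78 with it home.
- coaster: Blue hard-silicone round coaster, 116 in diameter, 6 thick, fixed on the shelf. Origin: centre of its underside, z up.
- lug_nut: Loose steel lug nut, 22 wide, 33 high, standing on its conical seat; bystander. Origin: centre of its underside.
- impact_socket: Loose black impact socket, 31 in diameter, 50 high, standing; bystander. Origin: centre of its underside.
- valve_stem: Loose tyre valve stem, black rubber foot and brass-toned stem, 20 in diameter, 46 high, standing; bystander. Origin: centre of its underside.
- drawers_drawer0_handle (a point): Knob of the top drawer of the smoke-coloured plastic drawer unit (240 deep, 190 wide, 150 high, to the right); bystander.
- drawers_drawer1_handle (a point): Knob of its lower drawer; bystander.

How it is judged:
By the outcome, as a careful person would: the job done as asked, in the order asked, and still so for the second after the job is handed in, with the robot touching nothing.
It also fails if it takes over 51 s, if anything falls off the work surface, if the arm or the gripper's body presses on something with over 40 N, if the wrist force passes 120 N, or if a joint passes its speed limit or range.

## Working session

There is one attempt and no reset: what is moved stays moved. The work goes in short steps, Python scripts to look and compute and a shell command to move; the robot and the scene stay as the last step left them, time stands still between calls to the robot, and variables do not carry over. Pictures are saved under pics/ and viewed, at most 10 in all, crops included, and the job is handed in when it is done.

```bash
ls; mkdir -p pics; python3 - <<'E'
from plant import bot
import cv2
for n in("side","top"):
    c=bot.capture(n); cv2.imwrite(f"pics/{n}0.png",c["color"][:,:,::-1]); print(n,c["K"].round(1).tolist(),c["R"].round(4).tolist(),c["t"].round(1).tolist())
print(bot.get_obs())
E
```

```text
pics
plant.py
shift.py
side [[458.9, 0.0, 318.9], [0.0, 458.9, 195.5], [0.0, 0.0, 1.0]] [[-0.9928, -0.1182, 0.0196], [-0.0994, 0.7217, -0.6851], [0.0668, -0.6821, -0.7282]] [606.9, 231.5, 1112.1]
top [[483.8, 0.0, 319.9], [0.0, 483.8, 195.4], [0.0, 0.0, 1.0]] [[-0.0127, -0.9995, -0.0283], [-0.9808, 0.018, -0.1942], [0.1946, 0.0253, -0.9806]] [-142.4, 626.9, 1249.8]
{'time': 0.1, 'joint_positions': array([ 1.09505770e+00,  3.42617993e-01,  1.52489155e+00, -1.21862054e-05,
        1.27539576e+00, -1.46019120e-01]), 'dq': array([-0.00065206,  0.00070938, -0.0010317 ,  0.00040302, -0.00034045,
        0.0005725 ]), 'tau': array([ 2.08395744e-03, -4.32007313e+01, -2.44694227e+01,  7.18460698e-02,
        5.26027218e-02, -7.48028037e-05]), 'tool_pos': array([169.91898084, 496.6179781 , 404.14294842]), 'tcp_rot': array([-3.14029228e+00, -1.79462108e-04,  2.81187659e+00]), 'contact_force': array([ 0.00892113, -0.26267659,  0.02579425]), 'moment': array([-0.02562536, -0.03451119,  0.00377847]), 'finger_force': 0.0, 'grip_width': 91.5663608434567}
```

View pics/side0.png

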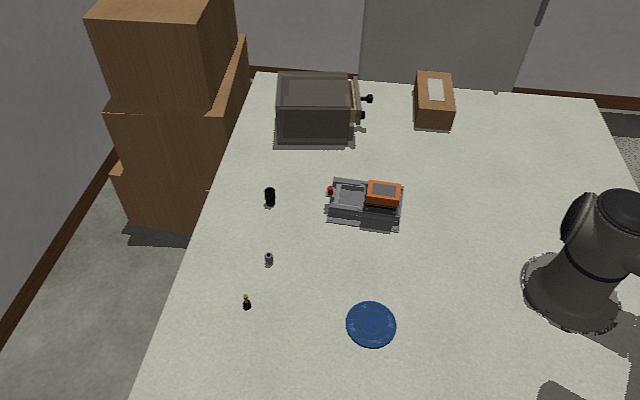

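View pics/top0.png

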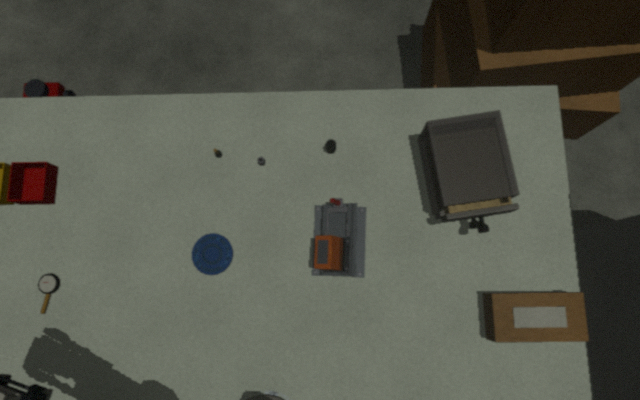

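The side view shows the orange lid at about (384,193), the red knob at (330,191) and the coaster at (371,324). The top view shows the lid at about (327,252), the knob at (336,202) and the coaster at (212,254). The stand's +y (knob side) points roughly along world +x, and the lean is towards world +y.

```bash
cat > h.py <<'E'
import numpy as np, cv2
from plant import bot
def cap(n):
    c=bot.capture(n); c["hsv"]=cv2.cvtColor(c["color"],cv2.COLOR_RGB2HSV); return c
def P(c): return c["K"]@np.c_[c["R"],c["t"]]
def tri(c1,p1,c2,p2):
    X=cv2.triangulatePoints(P(c1),P(c2),np.float64(p1).reshape(2,1),np.float64(p2).reshape(2,1)); X=X[:3,0]/X[3,0]
    e=[np.linalg.norm((lambda q:q[:2]/q[2])(P(c)@np.r_[X,1])-p) for c,p in((c1,p1),(c2,p2))]
    return X,np.round(e,2)
def plane(c,p,z):
    d=c["R"].T@np.linalg.inv(c["K"])@np.r_[p,1]; o=-c["R"].T@c["t"]; return o+d*(z-o[2])/d[2]
def mask(c,lo,hi,box=None):
    m=cv2.inRange(c["hsv"],np.array(lo),np.array(hi))
    if box: b=np.zeros_like(m); x0,y0,x1,y1=box; b[y0:y1,x0:x1]=1; m=m*b
    n,l,s,_=cv2.connectedComponentsWithStats(m); 
    return (l==1+np.argmax(s[1:,4])).astype(np.uint8)*255
def cen(m): M=cv2.moments(m,True); return np.array([M["m10"],M["m01"]])/M["m00"]
E
python3 - <<'E'
from h import *
s,t=cap("side"),cap("top")
bs,bt=[mask(c,(100,100,40),(125,255,255)) for c in(s,t)]
ps,pt=cen(bs),cen(bt); X,e=tri(s,ps,t,pt); print("coaster",X,e,plane(s,ps,6),plane(t,pt,6), (bs>0).sum(),(bt>0).sum())
rs=mask(s,(0,130,60),(6,255,255),(320,180,340,200));rt=mask(t,(0,110,60),(6,255,255),(325,193,347,210))
X,e=tri(s,cen(rs),t,cen(rt)); print("knob",X,e,cen(rs),cen(rt),(rs>0).sum(),(rt>0).sum())
for c,b,n in((s,(318,168,418,238),"s"),(t,(300,190,380,285),"t")):
    x0,y0,x1,y1=b; im=cv2.resize(c["color"][y0:y1,x0:x1,::-1],None,fx=6,fy=6,interpolation=cv2.INTER_NEAREST)
    cv2.imwrite(f"pics/crop_{n}.png",im)
E
```

```text
coaster [475.95266828 151.52119102   3.2352289 ] [0.1  0.07] [475.95747988 153.04109186   6.        ] [475.92762167 150.79509436   6.        ] 1852 1223
knob [ 605.85475911 -192.00180501   76.6671765 ] [0.38 0.35] [329.66666667 188.        ] [334.78787879 201.12121212] 18 33
```

View pics/crop_s.png

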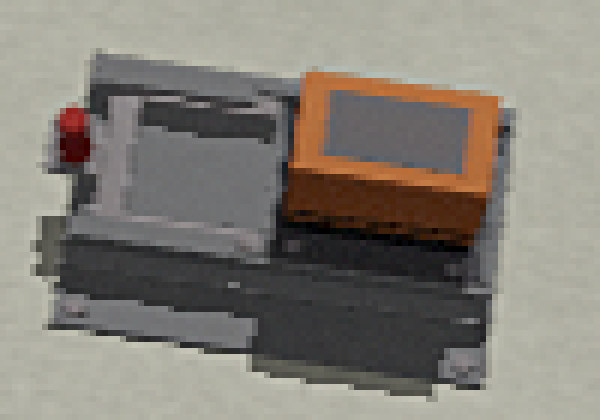

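View pics/crop_t.png

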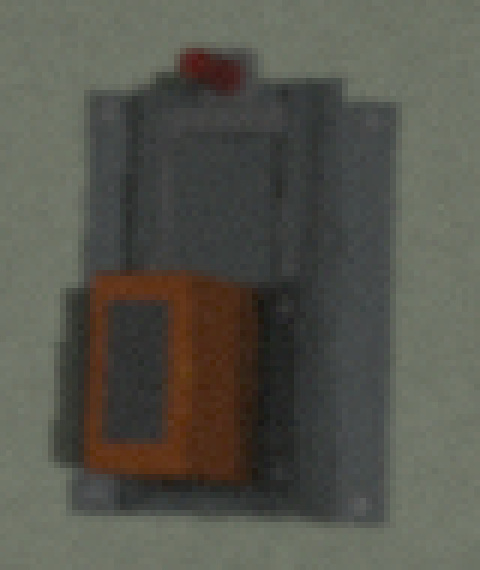

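The enlarged side crop shows the lid's top-face corners at about (305,72), (500,96), (488,190) and (288,167). In the top crop they are at (190,272), (185,475), (85,470) and (95,270). The knob leans as expected. I'll triangulate these corners and the centre of the grey panel.

```bash
python3 - <<'E'
from h import *
np.set_printoptions(precision=1,suppress=True)
s,t=cap("side"),cap("top")
S=np.array([(305,72),(500,96),(488,190),(288,167)])/6-.5+[318,168]
T=np.array([(190,272),(185,475),(85,470),(95,270)])/6-.5+[300,190]
C=[]
for p,q,n in zip(S,T,("+b+a","-b+a","-b-a","+b-a")):
    X,e=tri(s,p,t,q); C.append(X); print(n,X,e)
C=np.array(C); b=(C[0]+C[3]-C[1]-C[2])/2; a=(C[0]+C[1]-C[2]-C[3])/2
print("ctr",C.mean(0),"b",b,np.linalg.norm(b),"a",a,np.linalg.norm(a),"yaw b",np.degrees(np.arctan2(b[1],b[0])),"tilt",np.degrees(np.arcsin(a[2]/np.linalg.norm(a))))
pan=[]
for c,lo,hi,bx in((s,(5,120,50),(18,255,255),(355,170,410,215)),(t,(3,110,40),(18,255,255),(305,225,350,275))):
    m=mask(c,lo,hi,bx); cs,h=cv2.findContours(m,cv2.RETR_CCOMP,cv2.CHAIN_APPROX_NONE)
    k=[x for x,y in zip(cs,h[0]) if y[3]>=0]; k=max(k,key=cv2.contourArea); z=np.zeros_like(m); cv2.drawContours(z,[k],-1,255,-1); z[m>0]=0
    pan.append(cen(z)); print(cen(z),(z>0).sum(),cv2.minAreaRect(k), cen(m))
X,e=tri(s,pan[0],t,pan[1]); print("panel",X,e)
for cc,nm in((s,"s"),(t,"t")):pass
# stand outer edges yaw in top view (base flange right edge and left edge), crop picks on z~0
for p,q in(((395,105),(385,520)),((90,95),(70,512))):
    A,B=[plane(t,np.array(v)/6-.5+[300,190],2) for v in(p,q)]; d=A-B; print("edge",A,B,np.linalg.norm(d),np.degrees(np.arctan2(d[1],d[0])))
E
```

```text
+b+a [ 508.5 -180.9  133.4] [0. 0.]
-b+a [ 425.2 -177.5  133.5] [0.2 0.2]
-b-a [ 428.4 -135.7  119.4] [0.2 0.2]
+b-a [ 512.1 -140.6  116.2] [0. 0.]
ctr [ 468.5 -158.7  125.6] b [83.5 -4.1 -1.6] 83.62643717798852 a [ -3.4 -41.1  15.6] 44.09157376581155 yaw b -2.838219267647364 tilt 20.773852016089595
[383.7 189.6] 270 ((383.7199401855469, 189.45999145507812), (26.162952423095703, 13.152186393737793), 8.130102157592773) [382.5 195.3]
[322.1 251.6] 246 ((322.0, 251.5), (12.0, 25.0), 0.0) [330.  252.6]
panel [ 467.7 -157.5  126.1] [0. 0.]
edge [ 600.5 -277.6    2. ] [ 409.1 -267.2    2. ] 191.69475034900586 -3.128114837458387
edge [ 607.8 -134.9    2. ] [ 414.6 -123.8    2. ] 193.45924239358277 -3.311693671461961
```

Lid top centre is at (468,-158,126) and expected z is 123. The b axis yaw is about -3° from every cue, and the knob is at b≈139. All of this agrees with the text. Since the tool stays vertical, I'll close along b for both the knob and the lid (84 mm is less than 92). I need the moves in tool axes.

```bash
cat >> h.py <<'E'
from scipy.spatial.transform import Rotation as Ro
YAW=1.518
def to(*T,yaw=YAW):
    "TCP shift in tool axes and turn to bring the GRASP point to T"
    o=bot.get_obs(); R=Ro.from_euler("xyz",o["tcp_rot"]).as_matrix(); D=np.array([[1,0,0],[0,-1,0],[0,0,-1.]])
    cy,sy=np.cos(o["tcp_rot"][2]),np.sin(o["tcp_rot"][2]); R=np.array([[cy,-sy,0],[sy,cy,0],[0,0,1]])@D
    d=R.T@(np.array(T)+[0,0,159]-o["tool_pos"]); turn=-(yaw-o["tcp_rot"][2])
    print("t",round(o["time"],2),"grasp",(o["tool_pos"]-[0,0,159]).round(1),"rpy",o["tcp_rot"].round(3),"-> d",d.round(1),"turn",round((turn+np.pi)%(2*np.pi)-np.pi,3),"F",o["contact_force"].round(1),"w",round(o["grip_width"],1),"ff",round(o["finger_force"],1))
E
python3 - <<'E'
from h import *
s,t=cap("side"),cap("top")
for p in((329.8,189),(329.8,190)): print(tri(s,p,t,(334.8,201.2)))
to(606,-184.5,240)
E
```

```text
(array([ 605.84702163, -191.99193118,   73.05787434]), array([0.19, 0.17]))
(array([ 606.12839157, -191.96129964,   69.38274102]), array([0.03, 0.02]))
t 0.4 grasp [170.  496.7 245.6] rpy [-3.141  0.     2.812] -> d [-633.1 -503.3    5.6] turn 1.294 F [0.7 0.  0.3] w 91.7 ff 0.0
```

```bash
python3 shift.py '[[40,-195,-155,0,0.4],[40,-195,-155,0,0.4],[40,-390,-310,0,0.8],[40,-390,-310,0,0.8],[40,-390,-310,0,0.8]]'; python3 -c "
from h import *; to(606,-187,240)"
```

```text
time: 1.02
tool_pos: [339.2, 231.7, 405.0]
tcp_rot: [3.14, -0.0, 2.009]
contact_force: [1.4, 0.5, 0.0]
grip_width: 46.3
finger_force: 0.0
t 1.02 grasp [339.2 231.7 246. ] rpy [ 3.14  -0.     2.009] -> d [-492.4   64.     6. ] turn 0.491 F [1.4 0.5 0. ] w 46.3 ff 0.0
```

```bash
python3 shift.py '[[40,-490,64,0,0.49],[40,-490,64,0,0.49],[40,-490,64,0,0.49],[40,-490,64,0,0.49],[40,-490,64,0,0.49]]'; python3 shift.py '[[40,0,0,0,0],[40,0,0,0,0]]';python3 -c "
from h import *; to(606,-187,240)"
```

```text
time: 1.65
tool_pos: [508.1, -31.4, 404.9]
tcp_rot: [3.141, -0.0, 1.521]
contact_force: [0.9, 0.9, 0.1]
grip_width: 40.2
finger_force: 0.0
time: 1.9
tool_pos: [507.1, -29.3, 404.4]
tcp_rot: [-3.141, -0.001, 1.521]
contact_force: [-0.6, 1.0, 0.1]
grip_width: 40.0
finger_force: 0.0
t 1.9 grasp [507.1 -29.3 245.4] rpy [-3.141e+00 -1.000e-03  1.521e+00] -> d [-152.6  106.7    5.4] turn 0.003 F [-0.6  1.   0.1] w 40.0 ff 0.0
```

```bash
python3 shift.py '[[40,-153,107,0,0],[40,-153,107,0,0],[40,-153,107,50,0],[40,-153,107,100,0],[40,-153,107,100,0]]'; python3 shift.py '[[40,0,0,0,0],[40,0,0,0,0]]';python3 - <<'E'
from h import *
to(606,-187,93)
for n,b in(("side",(300,100,420,220)),("top",(300,170,390,280))):
    c=cap(n); x0,y0,x1,y1=b; cv2.imwrite(f"pics/k_{n}.png",cv2.resize(c["color"][y0:y1,x0:x1,::-1],None,fx=5,fy=5,interpolation=cv2.INTER_NEAREST))
E
```

```text
time: 2.52
tool_pos: [605.6, -186.1, 299.8]
tcp_rot: [-3.131, -0.004, 1.522]
contact_force: [-0.6, -0.1, -0.0]
grip_width: 40.2
finger_force: 0.0
time: 2.78
tool_pos: [607.2, -186.4, 308.2]
tcp_rot: [3.137, 0.002, 1.523]
contact_force: [0.3, 0.0, 0.3]
grip_width: 40.0
finger_force: 0.0
t 2.77 grasp [ 607.2 -186.4  149.2] rpy [3.137e+00 2.000e-03 1.523e+00] -> d [-0.7 -1.1 56.2] turn 0.005 F [0.3 0.  0.3] w 40.0 ff 0.0
```

View pics/k_side.png

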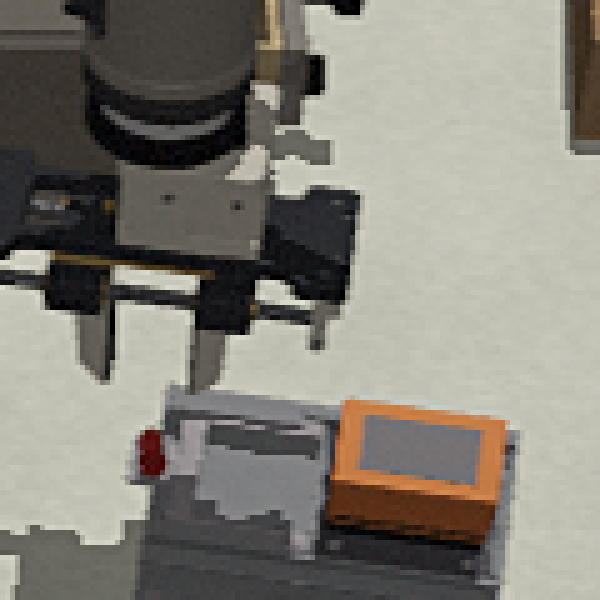

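The gripper is centred over the red knob: fingertips at crop columns 105 and 205, knob at 150. The lid is still seated. I'll descend and close on the post.

```bash
python3 shift.py '[[40,0,-1,20,0],[40,0,-1,40,0],[40,0,-1,50,0],[40,0,-1,56,0],[40,0,-1,56,0]]'; python3 shift.py '[[10,0,0,0,0],[10,0,0,0,0],[10,0,0,0,0],[10,0,0,0,0]]';python3 -c "
from h import *; to(606,-187,93)"
```

```text
time: 3.5
tool_pos: [605.8, -187.4, 249.0]
tcp_rot: [3.141, 0.0, 1.522]
contact_force: [0.4, -0.1, -0.2]
grip_width: 40.1
finger_force: 0.0
time: 4.0
tool_pos: [605.8, -187.5, 249.0]
tcp_rot: [3.141, 0.0, 1.522]
contact_force: [0.2, 0.1, 1.2]
grip_width: 12.7
finger_force: 30.0
t 4.0 grasp [ 605.8 -187.5   90. ] rpy [3.141 0.    1.522] -> d [ 0.5  0.2 -3. ] turn 0.004 F [0.2 0.1 1.2] w 12.7 ff 30.0
```

```bash
python3 shift.py '[[20,0,0,0,0],[20,0,0,-3,0],[10,0,0,-3,0],[10,0,0,-3,0],[10,0,0,-3,0]]'; python3 shift.py '[[10,0,-10,0,0],[10,0,-20,0,0],[10,0,-30,0,0],[10,0,-40,0,0],[10,0,-48,0,0]]';  python3 shift.py '[[10,0,-2,0,0],[10,0,-4,0,0],[10,0,-6,0,0],[10,0,-8,0,0],[10,0,-8,0,0]]'
```

```text
time: 4.62
tool_pos: [605.8, -187.5, 252.0]
tcp_rot: [3.141, 0.0, 1.522]
contact_force: [1.0, 0.1, 2.2]
grip_width: 12.8
finger_force: 30.0
time: 5.25
tool_pos: [557.1, -184.9, 251.9]
tcp_rot: [3.141, -0.0, 1.522]
contact_force: [2.0, 1.6, 4.2]
grip_width: 12.8
finger_force: 30.0
time: 5.88
tool_pos: [549.9, -184.6, 251.9]
tcp_rot: [3.141, -0.0, 1.522]
contact_force: [0.5, 2.0, 5.9]
grip_width: 12.8
finger_force: 30.0
```

```bash
python3 shift.py '[[10,0,-2,0,0],[10,0,-4,0,0],[10,0,-5,0,0],[10,0,-5,0,0]]'; python3 shift.py '[[10,0,-2,0,0],[10,0,-3,0,0],[10,0,-3,0,0]]'; python3 -c "
from h import *; to(545,-184,93)"
```

```text
time: 6.38
tool_pos: [544.9, -184.3, 251.9]
tcp_rot: [3.141, -0.0, 1.522]
contact_force: [1.7, 2.8, 6.3]
grip_width: 12.7
finger_force: 30.0
time: 6.75
tool_pos: [543.3, -184.1, 252.0]
tcp_rot: [3.136, 0.0, 1.522]
contact_force: [8.7, 3.6, 1.0]
grip_width: 12.9
finger_force: 30.0
t 6.75 grasp [ 543.3 -184.1   93. ] rpy [3.136 0.    1.522] -> d [ 0.2  1.7 -0. ] turn 0.004 F [8.7 3.6 1. ] w 12.9 ff 30.0
```

```bash
python3 shift.py '[[10,0,-2,0,0],[10,0,-2,0,0],[10,0,-2,0,0]]'; python3 shift.py '[[10,0,-2,0,0],[10,0,-2,0,0],[10,0,-2,0,0]]'; python3 -c "
from h import *; to(545,-184,93)"
```

```text
time: 7.12
tool_pos: [542.5, -184.1, 252.1]
tcp_rot: [3.132, 0.001, 1.521]
contact_force: [16.5, 3.3, -3.7]
grip_width: 12.8
finger_force: 30.0
time: 7.5
tool_pos: [541.7, -184.0, 252.2]
tcp_rot: [3.128, 0.001, 1.521]
contact_force: [22.5, 4.2, -7.6]
grip_width: 13.1
finger_force: 30.0
t 7.5 grasp [ 541.7 -184.    93.2] rpy [3.128e+00 1.000e-03 1.521e+00] -> d [0.1 3.3 0.2] turn 0.003 F [22.5  4.2 -7.6] w 13.1 ff 30.0
```

The force rises to 22 N at x≈542, so the fork is against its stop. I'll relieve the push, release and lift.

```bash
python3 shift.py '[[10,0,4,0,0],[10,0,4,0,0],[24,0,5,0,0],[24,0,5,0,0],[24,0,5,0,0]]'; python3 shift.py '[[24,0,0,-10,0],[24,0,0,-40,0],[24,0,0,-80,0],[92,0,0,-80,0],[92,0,0,-80,0]]'; python3 shift.py '[[92,0,0,0,0],[92,0,0,0,0]]'; python3 - <<'E'
from h import *
to(466.3,-170,160)
c=cap("side"); x0,y0,x1,y1=(300,130,420,240); cv2.imwrite(f"pics/f_side.png",cv2.resize(c["color"][y0:y1,x0:x1,::-1],None,fx=5,fy=5,interpolation=cv2.INTER_NEAREST))
E
```

```text
time: 8.12
tool_pos: [542.4, -184.4, 251.2]
tcp_rot: [-3.14, -0.0, 1.522]
contact_force: [1.1, -0.4, 0.7]
grip_width: 24.0
finger_force: 0.0
time: 8.75
tool_pos: [542.5, -184.2, 331.6]
tcp_rot: [-3.141, -0.0, 1.522]
contact_force: [0.5, 0.4, -0.1]
grip_width: 39.4
finger_force: 0.0
time: 9.0
tool_pos: [542.7, -184.3, 330.7]
tcp_rot: [-3.14, -0.001, 1.522]
contact_force: [-0.4, -0.0, -0.1]
grip_width: 59.2
finger_force: 0.0
t 9.0 grasp [ 542.7 -184.3  171.7] rpy [-3.140e+00 -1.000e-03  1.522e+00] -> d [ 10.5 -77.   11.7] turn 0.004 F [-0.4 -0.  -0.1] w 59.2 ff 0.0
```

View pics/f_side.png

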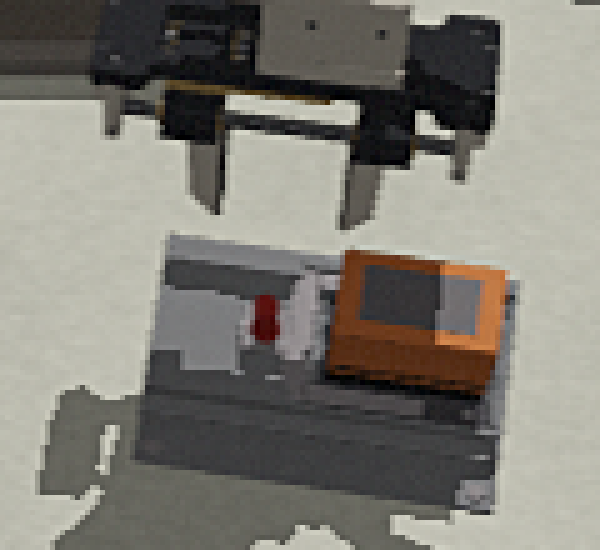

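The fork is home: the knob is at crop (265,320), right next to the lid. Next I position over the lid and descend with the fingers straddling its 84 mm.

```bash
python3 shift.py '[[92,7,-40,0,0],[92,12,-72,0,0],[92,15.5,-77,0,0],[92,15.5,-77,0,0],[92,15.5,-77,0,0]]'; python3 shift.py '[[92,0,0,0,0],[92,0,0,0,0],[92,0,0,0,0]]'; python3 - <<'E'
from h import *
to(466.5,-175,93)
c=cap("side"); x0,y0,x1,y1=(310,130,430,240); cv2.imwrite(f"pics/g_side.png",cv2.resize(c["color"][y0:y1,x0:x1,::-1],None,fx=5,fy=5,interpolation=cv2.INTER_NEAREST))
E
```

```text
time: 9.68
tool_pos: [467.5, -165.4, 331.7]
tcp_rot: [3.141, 0.0, 1.522]
contact_force: [0.7, -0.1, 1.6]
grip_width: 91.7
finger_force: 0.0
time: 10.05
tool_pos: [466.8, -165.1, 331.6]
tcp_rot: [-3.142, -0.0, 1.522]
contact_force: [0.4, -1.0, -0.6]
grip_width: 91.7
finger_force: 0.0
t 10.05 grasp [ 466.8 -165.1  172.6] rpy [-3.142 -0.     1.522] -> d [-9.9  0.2 79.6] turn 0.004 F [ 0.4 -1.  -0.6] w 91.7 ff 0.0
```

View pics/g_side.png

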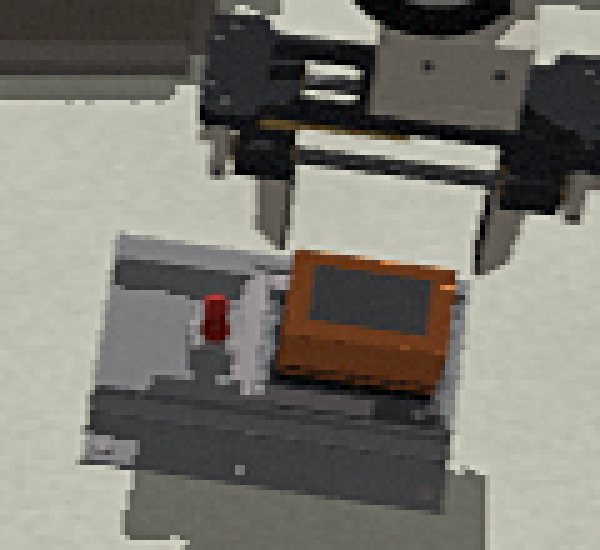

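The fingers straddle the lid, with tips at crop columns 288 and 480 and the lid spanning 297–458. I'll descend carefully.

```bash
python3 shift.py '[[92,-10,0,10,0],[92,-10,0,25,0],[92,-10,0,35,0],[92,-10,0,45,0],[92,-10,0,50,0]]'; python3 shift.py '[[92,0,0,5,0],[92,0,0,10,0],[92,0,0,10,0]]'; python3 -c "
from h import *; to(466.5,-175,93)"
```

```text
time: 10.72
tool_pos: [466.1, -175.1, 281.0]
tcp_rot: [-3.141, -0.0, 1.522]
contact_force: [0.5, 0.0, 1.3]
grip_width: 91.5
finger_force: 0.0
time: 11.1
tool_pos: [466.1, -175.0, 271.5]
tcp_rot: [-3.141, -0.0, 1.522]
contact_force: [1.1, 0.5, -0.3]
grip_width: 91.6
finger_force: 0.0
t 11.1 grasp [ 466.1 -175.   112.5] rpy [-3.141 -0.     1.522] -> d [ 0.   0.4 19.5] turn 0.004 F [ 1.1  0.5 -0.3] w 91.6 ff 0.0
```

```bash
python3 shift.py '[[92,0,0,7,0],[92,0,0,14,0],[92,0,0,18,0],[92,0,0,19,0],[92,0,0,19,0]]'; python3 shift.py '[[70,0,0,0,0],[70,0,0,0,0],[70,0,0,0,0],[70,0,0,0,0]]'; python3 -c "
from h import *; to(466.5,-175,93)"
```

```text
time: 11.72
tool_pos: [466.2, -175.1, 252.7]
tcp_rot: [3.142, -0.0, 1.522]
contact_force: [-0.4, 0.0, 0.1]
grip_width: 91.8
finger_force: 0.0
time: 12.22
tool_pos: [466.2, -175.1, 252.9]
tcp_rot: [3.141, 0.0, 1.522]
contact_force: [-0.0, 0.1, 1.7]
grip_width: 83.8
finger_force: 30.0
t 12.22 grasp [ 466.2 -175.1   93.9] rpy [3.141 0.    1.522] -> d [0.1 0.2 0.9] turn 0.004 F [-0.   0.1  1.7] w 83.8 ff 30.0
```

```bash
python3 shift.py '[[70,1.7,0,-3.6,0],[70,3.4,0,-7.2,0],[70,5.1,0,-10.9,0],[70,6.8,0,-14.5,0],[70,8.5,0,-18.1,0]]'; python3 -c "
from h import *; to(466.5,-175,93)"
```

```text
time: 12.85
tool_pos: [466.2, -166.9, 270.2]
tcp_rot: [-3.14, 0.0, 1.522]
contact_force: [0.6, -6.9, -14.8]
grip_width: 84.0
finger_force: 30.0
t 12.85 grasp [ 466.2 -166.9  111.2] rpy [-3.14   0.     1.522] -> d [-8.1  0.6 18.2] turn 0.004 F [  0.6  -6.9 -14.8] w 84.0 ff 30.0
```

```bash
python3 shift.py '[[70,1.7,0,-3.6,0],[70,3.4,0,-7.2,0],[70,5.1,0,-10.9,0],[70,6.8,0,-14.5,0],[70,8.5,0,-18.1,0]]'; python3 shift.py '[[70,1.7,0,-3.6,0],[70,3.4,0,-7.2,0],[70,5.1,0,-10.9,0],[70,6.8,0,-14.5,0],[70,8.5,0,-18.1,0]]'; python3 - <<'E'
from h import *
to(466.5,-175,93)
c=cap("side"); x0,y0,x1,y1=(310,120,430,240); cv2.imwrite(f"pics/d_side.png",cv2.resize(c["color"][y0:y1,x0:x1,::-1],None,fx=5,fy=5,interpolation=cv2.INTER_NEAREST))
E
```

```text
time: 13.48
tool_pos: [466.7, -158.5, 288.3]
tcp_rot: [-3.14, 0.001, 1.522]
contact_force: [-0.0, -6.7, -14.8]
grip_width: 84.0
finger_force: 30.0
time: 14.1
tool_pos: [467.5, -149.3, 307.7]
tcp_rot: [3.141, -0.0, 1.522]
contact_force: [0.1, 0.7, -0.7]
grip_width: 83.9
finger_force: 30.0
t 14.1 grasp [ 467.5 -149.3  148.7] rpy [ 3.141 -0.     1.522] -> d [-25.7   0.3  55.7] turn 0.004 F [ 0.1  0.7 -0.7] w 83.9 ff 30.0
```

View pics/d_side.png

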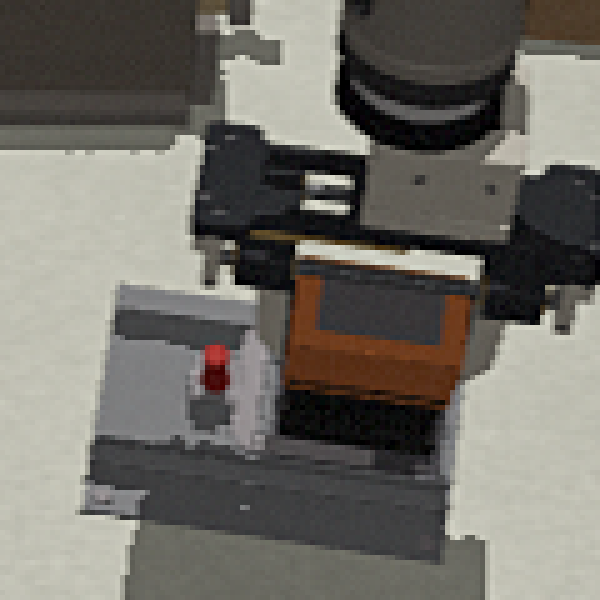

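The lid is rising along the lean, the fork and base stay put, and the draw force has dropped away. I'll continue along c until it is well clear.

```bash
python3 shift.py '[[70,2.5,0,-5.4,0],[70,5.1,0,-10.9,0],[70,8.5,0,-18.1,0],[70,12.7,0,-27.2,0],[70,16.9,0,-36.3,0]]'; python3 shift.py '[[70,10,0,-15,0],[70,35,0,-30,0],[70,35,0,-30,0],[70,35,0,-30,0]]'; python3 - <<'E'
from h import *
to(476,151.5,215)
for n,b in(("side",(310,80,430,240)),("top",(270,190,390,290))):
    c=cap(n); x0,y0,x1,y1=b; cv2.imwrite(f"pics/e_{n}.png",cv2.resize(c["color"][y0:y1,x0:x1,::-1],None,fx=3.7,fy=3.7,interpolation=cv2.INTER_NEAREST))
E
```

```text
time: 14.78
tool_pos: [468.3, -132.4, 344.1]
tcp_rot: [3.141, -0.0, 1.522]
contact_force: [-0.0, 0.0, -0.8]
grip_width: 84.1
finger_force: 30.0
time: 15.28
tool_pos: [469.9, -97.8, 373.3]
tcp_rot: [3.142, 0.0, 1.522]
contact_force: [-0.3, 0.3, -0.7]
grip_width: 83.6
finger_force: 30.0
t 15.28 grasp [469.9 -97.8 214.3] rpy [3.142 0.    1.522] -> d [249.3  -5.9  -0.7] turn 0.004 F [-0.3  0.3 -0.7] w 83.6 ff 30.0
```

View pics/e_side.png

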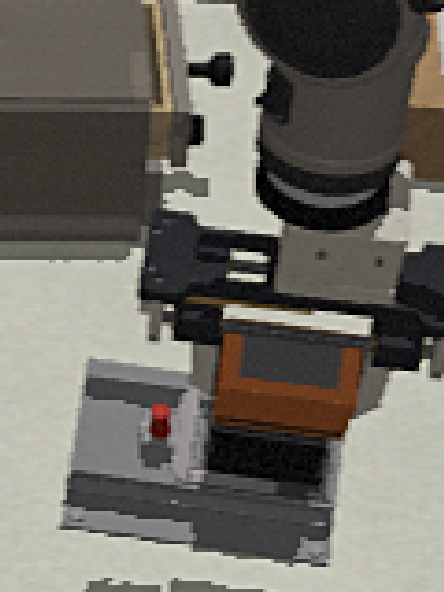

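The lid is clear, still at 25° between the fingers, and the base is under the fork. Next: carry it over the coaster, and check the grip height on the lid against its lower edge in the side view.

```bash
python3 shift.py '[[70,30,-1,0,0],[70,75,-2,0,0],[70,120,-3,0,0],[70,165,-4,30,0],[70,210,-5.5,60,0]]'; python3 shift.py '[[70,30,-1,20,0],[70,45,-1,40,0],[70,53,-1.3,50,0],[70,53,-1.3,50,0],[70,53,-1.3,50,0]]'; python3 - <<'E'
from h import *
to(476,165.4,46.2)
o=bot.get_obs(); G=o["tool_pos"]-[0,0,159]; y=o["tcp_rot"][2]; xs=-np.array([np.cos(y),np.sin(y),0]); b=np.array([np.sin(y),-np.cos(y),0]); z=np.array([0,0,1.])
th=np.radians(25); a=np.cos(th)*xs+np.sin(th)*z; c=np.cos(th)*z-np.sin(th)*xs
s=cap("side"); m=mask(s,(4,120,30),(20,255,255))
for B in(-30,0,30):
    f=lambda A,C:(lambda q:(q[:2]/q[2]).round(1))(P(s)@np.r_[G+B*b+(A-2.3)*a+(C-32.6)*c,1])
    p=f(-23,0); u=int(round(p[0])); r=np.where(m[:,u])[0]
    print("pred bottom",p,"top far",f(23,68),"top near",f(-23,68),"orange col rows",r.min(),r.max())
    v=s["hsv"][r.min()-2:r.max()+3,u]; print(v[:,2].tolist())
    lo=np.linalg.inv
E
```

```text
time: 16.0
tool_pos: [474.9, 113.1, 312.5]
tcp_rot: [3.141, -0.0, 1.521]
contact_force: [-0.1, -0.9, -1.6]
grip_width: 84.0
finger_force: 30.0
time: 16.62
tool_pos: [476.4, 164.6, 263.9]
tcp_rot: [3.141, -0.0, 1.521]
contact_force: [0.4, 0.4, -0.9]
grip_width: 84.0
finger_force: 30.0
t 16.62 grasp [476.4 164.6 104.9] rpy [ 3.141 -0.     1.521] -> d [ 0.8 -0.4 58.7] turn 0.003 F [ 0.4  0.4 -0.9] w 84.0 ff 30.0Traceback (most recent call last):
  File "<stdin>", line 9, in <module>
    return umr_minimum(a, axis, None, out, keepdims, initial, where)
ValueError: zero-size array to reduction operation minimum which has no identity
```

```bash
python3 - <<'E'
from h import *
o=bot.get_obs(); G=o["tool_pos"]-[0,0,159]; y=o["tcp_rot"][2]; xs=-np.array([np.cos(y),np.sin(y),0]); b=np.array([np.sin(y),-np.cos(y),0]); z=np.array([0,0,1.])
th=np.radians(25); a=np.cos(th)*xs+np.sin(th)*z; c=np.cos(th)*z-np.sin(th)*xs
s=cap("side"); np.set_printoptions(suppress=True)
for B in(-30,0,30):
    f=lambda A,C:(lambda q:(q[:2]/q[2]).round(1))(P(s)@np.r_[G+B*b+(A-2.3)*a+(C-32.6)*c,1])
    p=f(-23,0); u=int(round(p[0])); r0=int(f(-23,68)[1])-12
    print("pred bottom",p,"top near",f(-23,68),"far",f(23,68)); print(r0,[tuple(map(int,x)) for x in s["hsv"][r0:int(p[1])+10,u]])
E
```

```text
pred bottom [386.6 322.1] top near [389.6 320.2] far [392.2 296.9]
308 [(0, 13, 58), (0, 4, 60), (120, 8, 61), (160, 13, 60), (170, 12, 64), (135, 8, 64), (108, 20, 65), (120, 8, 62), (12, 204, 120), (12, 189, 116), (12, 183, 117), (11, 188, 118), (10, 196, 91), (13, 255, 85), (107, 182, 101), (107, 163, 150), (108, 167, 113), (108, 164, 115), (108, 158, 124), (107, 183, 57), (110, 155, 64), (106, 180, 61), (106, 168, 56), (105, 172, 52)]
pred bottom [372.5 319.8] top near [374.5 317.7] far [377.3 294.5]
305 [(120, 8, 62), (150, 4, 59), (158, 17, 60), (150, 4, 61), (150, 9, 60), (150, 13, 58), (138, 21, 62), (106, 44, 64), (11, 174, 107), (11, 181, 120), (12, 192, 114), (12, 177, 118), (11, 188, 102), (12, 203, 98), (8, 159, 40), (107, 170, 165), (108, 171, 61), (108, 163, 61), (107, 159, 64), (108, 153, 65), (106, 181, 62), (108, 158, 66), (108, 166, 63), (107, 149, 65)]
pred bottom [358.5 317.6] top near [359.5 315.3] far [362.5 292.2]
303 [(11, 183, 117), (12, 184, 115), (11, 183, 114), (12, 182, 116), (12, 186, 114), (11, 188, 114), (11, 180, 116), (12, 191, 115), (12, 182, 116), (11, 182, 115), (11, 180, 116), (12, 179, 118), (11, 193, 90), (10, 200, 102), (112, 111, 60), (106, 152, 151), (106, 172, 49), (105, 161, 49), (107, 153, 50), (105, 160, 51), (108, 167, 49), (105, 159, 53), (107, 185, 55), (108, 155, 56)]
```

The lid's edges match the no-slip prediction to within 1 px. Next I descend, then feel for contact.

```bash
python3 shift.py '[[70,0.8,-0.4,15,0],[70,0.8,-0.4,30,0],[70,0.8,-0.4,40,0],[70,0.8,-0.4,45,0],[70,0.8,-0.4,47,0]]'; for i in 1 2 3; do python3 shift.py '[[70,0,0,1,0],[70,0,0,2,0],[70,0,0,3,0],[70,0,0,3,0]]' | grep -E "tool_pos|contact"; done
```

```text
time: 17.35
tool_pos: [475.7, 166.1, 215.9]
tcp_rot: [-3.141, 0.0, 1.522]
contact_force: [0.1, 0.4, -0.8]
grip_width: 83.7
finger_force: 30.0
tool_pos: [475.7, 166.1, 213.4]
contact_force: [0.7, -0.0, -1.2]
tool_pos: [475.7, 166.1, 210.2]
contact_force: [-0.4, -0.3, 0.7]
tool_pos: [475.7, 166.1, 207.2]
contact_force: [0.0, -0.3, -1.3]
```

```bash
python3 shift.py '[[70,0,0,1,0],[70,0,0,2,0],[70,0,0,2,0]]' | grep -E "tool_pos|contact"; python3 shift.py '[[70,0,0,1,0],[70,0,0,2,0],[70,0,0,2,0]]' | grep -E "tool_pos|contact"
```

```text
tool_pos: [475.7, 166.1, 206.5]
contact_force: [-3.5, -0.8, 11.3]
tool_pos: [475.6, 166.1, 206.4]
contact_force: [-8.5, -2.6, 31.9]
```

Contact is at grasp z≈47.5. Now I roll the lid upright about its resting edge by moving the grip along the arc.

```bash
python3 shift.py '[[70,-1.5,0,-1.2,0],[70,-3,0,-1.1,0],[70,-4.4,0,-0.8,0],[70,-6.5,0,0,0],[70,-8.5,0,0.8,0]]' | grep -E "tool|contact|grip"; python3 - <<'E'
from h import *
to(476,149.2,38.6)
c=cap("side"); x0,y0,x1,y1=(330,240,430,360); cv2.imwrite(f"pics/p_side.png",cv2.resize(c["color"][y0:y1,x0:x1,::-1],None,fx=5,fy=5,interpolation=cv2.INTER_NEAREST))
m=cv2.inRange(c["hsv"],(8,150,30),(16,255,255)); col=m[280:345,372]; print("orange rows",np.where(col)[0]+280); print(c["hsv"][305:335,372,2].tolist())
E
```

```text
tool_pos: [475.5, 158.6, 204.1]
contact_force: [-3.7, 6.8, 13.5]
grip_width: 84.0
t 20.23 grasp [475.5 158.6  45.1] rpy [ 3.139e+00 -3.000e-03  1.521e+00] -> d [-9.4  1.   6.5] turn 0.003 F [-3.7  6.8 13.5] w 84.0 ff 30.0
orange rows [324 325 326 327 328 329 330 331 332]
[105, 109, 27, 15, 35, 62, 59, 64, 39, 48, 59, 48, 56, 58, 60, 59, 59, 56, 59, 92, 114, 115, 115, 99, 93, 96, 99, 49, 46, 51]
```

```bash
python3 shift.py '[[70,-2,0,1.2,0],[70,-4,0,2.3,0],[70,-6,0,3.7,0],[70,-7.7,0,5,0],[70,-7.7,0,5,0]]' | grep -E "tool|contact|grip"; python3 - <<'E'
from h import *
to(476,149.2,38.6)
s=cap("side")
for X in((475,174.5,6),(475,174.5,74),(475,128.5,74)): q=P(s)@np.r_[X,1]; print(X,(q[:2]/q[2]).round(1))
u=371;print(s["hsv"][285:340,u,2].tolist()); print(s["hsv"][285:340,u,0].tolist())
E
```

```text
tool_pos: [475.2, 150.4, 199.0]
contact_force: [-3.1, 2.4, 13.0]
grip_width: 83.8
t 20.9 grasp [475.2 150.4  40. ] rpy [ 3.139e+00 -2.000e-03  1.521e+00] -> d [-1.1  0.9  1.4] turn 0.003 F [-3.1  2.4 13. ] w 83.8 ff 30.0
(475, 174.5, 6) [370.6 333.2]
(475, 174.5, 74) [373.9 318.2]
(475, 128.5, 74) [374.6 299.1]
[50, 11, 16, 18, 19, 10, 8, 56, 109, 94, 96, 101, 102, 100, 99, 101, 107, 100, 106, 81, 19, 12, 58, 62, 56, 42, 41, 58, 49, 44, 58, 55, 58, 61, 93, 113, 111, 112, 104, 96, 98, 97, 96, 97, 101, 107, 37, 91, 48, 48, 56, 62, 62, 64, 64]
[135, 150, 60, 135, 155, 144, 30, 21, 18, 21, 19, 19, 22, 18, 20, 20, 24, 20, 21, 19, 120, 105, 11, 165, 160, 90, 0, 130, 105, 0, 150, 150, 113, 111, 11, 11, 10, 12, 11, 12, 11, 12, 11, 10, 11, 11, 13, 11, 105, 103, 108, 108, 105, 111, 108]
```

The lid is about half upright, with its front face spanning rows 323–332 against 318–333 expected when flat. I'll continue the arc with light pressure, then measure again.

```bash
python3 shift.py '[[70,-2,0,1,0],[70,-4,0,2.2,0],[70,-6,0,3.6,0],[70,-8,0,5,0],[70,-8,0,5,0]]' | grep -E "tool|contact|grip"; cat > v.py <<'E'
from h import *
to(476,151,38)
s=cap("side")
for u in(360,371,382): v=s["hsv"][308:340,u]; print(u,[(308+i,int(x[0]),int(x[2])) for i,x in enumerate(v) if 8<=x[0]<=16 and x[1]>140])
E
python3 v.py
```

```text
tool_pos: [474.8, 142.5, 193.6]
contact_force: [-1.2, 4.2, 8.7]
grip_width: 83.7
t 21.57 grasp [474.8 142.5  34.6] rpy [ 3.140e+00 -2.000e-03  1.521e+00] -> d [ 8.5  0.8 -3.4] turn 0.003 F [-1.2  4.2  8.7] w 83.7 ff 30.0
360 [(313, 11, 104), (314, 11, 107), (315, 11, 105), (316, 12, 119), (317, 11, 91), (318, 10, 102), (319, 10, 104), (320, 11, 102), (321, 12, 102), (322, 11, 103), (323, 11, 104), (324, 11, 103), (325, 11, 103), (326, 11, 105), (327, 10, 110), (328, 12, 51), (329, 12, 53), (330, 12, 121)]
371 [(315, 11, 115), (316, 11, 108), (317, 11, 104), (318, 11, 126), (319, 11, 104), (320, 11, 102), (321, 11, 106), (322, 12, 102), (323, 11, 100), (324, 11, 104), (325, 12, 102), (326, 12, 101), (327, 10, 104), (328, 11, 103), (329, 11, 110), (330, 12, 53), (331, 10, 54), (332, 12, 95)]
382 [(317, 11, 113), (318, 11, 108), (319, 11, 107), (320, 12, 124), (321, 12, 103), (322, 10, 104), (323, 11, 101), (324, 11, 102), (325, 11, 103), (326, 11, 102), (327, 12, 101), (328, 11, 105), (329, 10, 105), (330, 10, 106), (331, 11, 100), (332, 14, 49), (333, 11, 69), (334, 11, 96)]
```

```bash
python3 shift.py '[[70,-1,0,1,0],[70,-2,0,2,0],[70,-2,0,3,0],[70,-2,0,3,0]]' | grep -E "tool|contact|grip"; python3 v.py
```

```text
tool_pos: [474.7, 140.7, 192.0]
contact_force: [-5.4, 5.4, 25.0]
grip_width: 83.6
t 22.12 grasp [474.7 140.7  33. ] rpy [ 3.139e+00 -2.000e-03  1.521e+00] -> d [10.3  0.8 -5. ] turn 0.003 F [-5.4  5.4 25. ] w 83.6 ff 30.0
360 [(312, 11, 103), (313, 11, 107), (314, 12, 100), (315, 12, 127), (316, 11, 93), (317, 11, 101), (318, 11, 105), (319, 11, 105), (320, 12, 104), (321, 11, 103), (322, 11, 103), (323, 11, 104), (324, 11, 104), (325, 11, 105), (326, 12, 105), (327, 11, 100), (328, 13, 42), (329, 12, 41), (330, 11, 125)]
371 [(314, 11, 112), (315, 12, 109), (316, 12, 104), (317, 12, 126), (318, 11, 105), (319, 11, 101), (320, 12, 103), (321, 11, 106), (322, 11, 104), (323, 12, 102), (324, 11, 106), (325, 11, 102), (326, 11, 105), (327, 11, 105), (328, 12, 108), (329, 11, 84), (330, 12, 54), (331, 11, 59), (332, 12, 94)]
382 [(316, 11, 109), (317, 11, 109), (318, 12, 105), (319, 11, 113), (320, 10, 103), (321, 12, 105), (322, 12, 104), (323, 12, 101), (324, 11, 103), (325, 10, 103), (326, 12, 104), (327, 12, 102), (328, 11, 104), (329, 11, 105), (330, 12, 110), (331, 11, 71), (332, 11, 56), (333, 11, 88), (334, 13, 94)]
```

The lid is flat: 14.5 px of face, and the force is stiffening. I'll relieve the pressure, nudge +3 mm to centre it, then release.

```bash
python3 shift.py '[[70,0,0,-1.2,0],[70,0,0,-2,0],[70,0,0,-2.2,0],[70,0,0,-2.2,0]]' | grep -E "tool|contact|grip"; python3 shift.py '[[70,1,0.3,0,0],[70,2,0.5,0,0],[70,3,0.8,0,0],[70,3,0.8,0,0]]' | grep -E "tool|contact|grip"; python3 v.py
```

```text
tool_pos: [474.7, 140.1, 192.1]
contact_force: [-0.5, 2.6, 6.8]
grip_width: 83.9
tool_pos: [475.5, 142.3, 192.1]
contact_force: [-1.9, -2.9, 9.9]
grip_width: 83.9
t 23.18 grasp [475.5 142.3  33.1] rpy [3.141e+00 1.000e-03 1.522e+00] -> d [ 8.8  0.  -4.9] turn 0.004 F [-1.9 -2.9  9.9] w 83.9 ff 30.0
360 [(313, 11, 109), (314, 11, 107), (315, 11, 111), (316, 11, 105), (317, 10, 104), (318, 11, 104), (319, 11, 106), (320, 12, 104), (321, 11, 104), (322, 11, 103), (323, 11, 105), (324, 12, 104), (325, 11, 104), (326, 11, 105), (327, 12, 112), (328, 13, 39), (329, 14, 41), (330, 12, 107)]
371 [(314, 11, 87), (315, 11, 108), (316, 11, 106), (317, 11, 115), (318, 11, 102), (319, 12, 101), (320, 11, 102), (321, 11, 104), (322, 11, 105), (323, 12, 103), (324, 12, 105), (325, 10, 107), (326, 11, 102), (327, 11, 107), (328, 12, 105), (329, 11, 113), (330, 12, 57), (331, 12, 38), (332, 11, 125)]
382 [(316, 12, 96), (317, 12, 108), (318, 12, 104), (319, 12, 121), (320, 11, 93), (321, 11, 101), (322, 11, 105), (323, 11, 103), (324, 11, 103), (325, 10, 106), (326, 11, 105), (327, 12, 102), (328, 12, 103), (329, 12, 105), (330, 11, 107), (331, 11, 112), (332, 14, 55), (333, 10, 41), (334, 12, 123)]
```

```bash
python3 shift.py '[[70,0,0,-0.8,0],[70,0,0,-0.8,0],[92,0,0,-0.8,0],[92,0,0,-0.8,0],[92,0,0,-0.8,0]]' | grep -E "tool|contact|grip"; python3 shift.py '[[92,0,0,-5,0],[92,0,0,-20,0],[92,0,0,-50,0],[92,0,0,-100,0],[92,0,0,-150,0]]' | grep -E "tool|contact|grip";  python3 shift.py '[[92,-60,0,0,0],[92,-120,0,0,0],[92,-180,0,0,0],[92,-200,0,0,0],[92,-200,0,0,0]]' | grep -E "tool|contact|grip"; python3 - <<'E'
from h import *
s,t=cap("side"),cap("top")
im=np.hstack([cv2.resize(c["color"][y0:y1,x0:x1,::-1],(400,480),interpolation=cv2.INTER_NEAREST) for c,(x0,y0,x1,y1) in((s,(320,160,430,360)),(t,(180,200,370,290)))])
im=np.hstack([cv2.resize(s["color"][270:360,330:420,::-1],(400,400),interpolation=0),cv2.resize(t["color"][210:300,170:260,::-1],(400,400),interpolation=0)])
im2=np.hstack([cv2.resize(s["color"][170:240,310:430,::-1],(400,200),interpolation=0),cv2.resize(t["color"][190:285,270:390,::-1],(400,200),interpolation=0)])
cv2.imwrite("pics/final.png",np.vstack([im,im2]))
for c,n in((s,"s"),(t,"t")):
    bx=(335,280,410,345) if n=="s" else(175,220,245,285)
    x0,y0,x1,y1=bx; m=cv2.inRange(c["hsv"],(4,110,30),(22,255,255)); z=np.zeros_like(m); z[y0:y1,x0:x1]=m[y0:y1,x0:x1]
    h,l=cv2.findContours(z,cv2.RETR_CCOMP,cv2.CHAIN_APPROX_NONE)[0:2]
    k=[cv2.contourArea(q) for q,w in zip(h,l[0]) if w[3]>=0]; ho=[q for q,w in zip(h,l[0]) if w[3]>=0]
    k=ho[int(np.argmax(k))]; f=np.zeros_like(m); cv2.drawContours(f,[k],-1,255,-1); f[z>0]=0
    exec(f"p{n}=cen(f)"); print(n,cen(f),plane(c,cen(f),74).round(1))
print("lid top",tri(s,ps,t,pt),bot.get_obs()["time"])
E
```

```text
tool_pos: [475.3, 142.9, 192.4]
contact_force: [0.5, 0.3, -0.5]
grip_width: 92.2
tool_pos: [475.0, 142.8, 345.1]
contact_force: [1.1, -0.0, -0.0]
grip_width: 92.1
tool_pos: [465.3, -58.1, 343.5]
contact_force: [-0.5, 0.3, -0.3]
grip_width: 92.0
s [373.84045584 308.18233618] [475.9 150.9  74. ]
t [204.62605042 251.61764706] [476.4 153.1  74. ]
lid top (array([476.15652225, 152.4031572 ,  76.6644848 ]), array([0.01, 0.01])) 25.2
```

View pics/final.png

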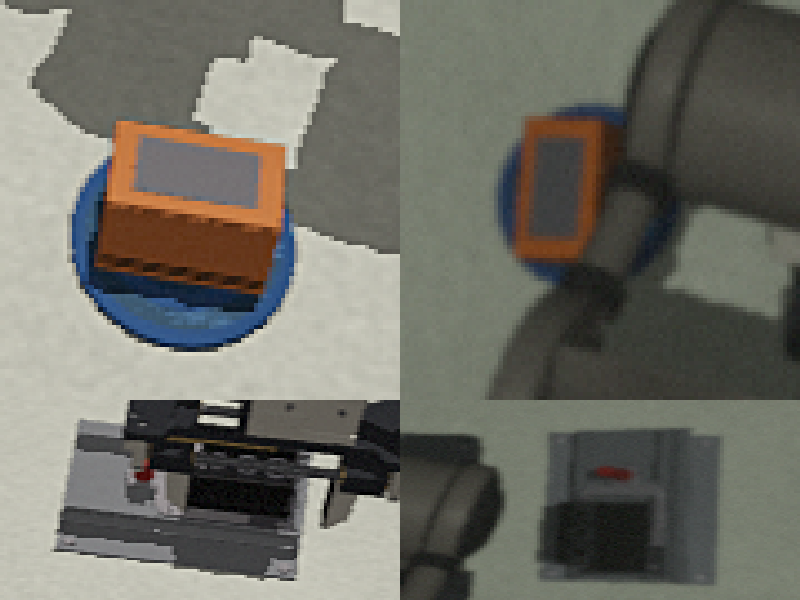

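The lid stands flat on the coaster, with its top centre at (476,152,77) against a coaster centre of (476,151.5). The black base with its sockets is still in the stand, and the red knob is home. The robot touches nothing, so I'm handing in.

```bash
python3 shift.py '[[92,0,0,0,0],[92,0,0,0,0],[92,0,0,0,0],[92,0,0,0,0]]' | grep -E "time|contact"; python3 -c "
from plant import bot; print(bot.close_job())"
```

```text
time: 25.7
contact_force: [-0.3, 1.0, -0.1]
the job is handed in; nothing more can be done
None
```

I handed the job in at 25.7 s: the fork is home over the foot, the lid stands mouth down within about 1 mm of the coaster's centre, and the base is still in the stand under the fork.

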